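# Sort a stripped clock's parts into their trays

### The job

The clock has been taken apart for service; clear its parts off the front of the bench mat, each kind to its own place. Lay the two toothed wheels flat in the blue tray, one in each bay so that their teeth do not rub, stand the greasy mainspring barrel upright in the middle of the red dish, and set the delicate escapement, kept balance side up all the while, in the middle of the round white tray, then put the clear dust cover over it so that it sits flat inside the tray's edge. Set every part down rather than dropping it, and leave the black loupe and the big round movement as they are.

Things in the scene. Friction and masses are not known exactly. Their poses are not given: they have to be found in the camera images.
- hour_wheel: loose brass toothed wheel with five spokes, 52 mm across and 4 mm thick, lying flat, with an upright brass pipe 13 mm in diameter (hollow-looking, dark inside) in its middle, up to 31 mm; grip it by the pipe. About 50 g. Origin: centre of the underside, z up along the pipe. At the start its underside is on the bench mat, at z = 3 mm.
- minute_wheel: loose brass toothed wheel with four spokes, 44 mm across and 4 mm thick, lying flat, with an upright grey steel pinion 16 mm in diameter in its middle, up to 31 mm; grip it by the pinion. About 40 g. Origin: centre of the underside, z up along the pinion. At the start its underside is on the bench mat, at z = 3 mm.
- barrel: loose mainspring barrel: a closed brass drum 44 mm in diameter and 31 mm tall, standing on a toothed flange 52 mm across and 5 mm thick at its foot; a small steel arbor stands out of the top up to 40 mm. About 150 g; grip it across the drum, above the flange. Origin: centre of the underside, z up along the arbor. At the start its underside is on the bench mat, at z = 3 mm.
- escapement: loose platform escapement: two rectangular brass plates 47 mm (its x) by 36 mm (its y) joined by pillars, together 15.6 mm tall, and on top a gilt balance wheel 28 mm across under a brass bridge, up to 26 mm. About 80 g; grip it across the 36 mm width of the plates. Origin: centre of the underside; z up towards the balance. At the start its underside is on the bench mat, at z = 3 mm.
- dust_cover: loose clear plastic dust cover, a round bell open below: 95 mm across the rim, 86 mm inside at the rim and 82 mm inside at the top, inner height 48 mm, flat top at 52 mm with a black knob 21 mm in diameter from 52 to 71 mm. About 110 g; grip it by the knob. Origin: centre of the open underside (rim level), z up. At the start its underside is on the bench mat, at z = 3 mm.
- wheel_tray: fixed blue rectangular tray, 80 mm (its x) by 157 mm (its y) by 10 mm tall, walls 3 mm; a 3 mm partition across the middle (6 mm tall above the floor) parts it into two equal bays, each 74 mm square, centred 38.5 mm either side of the origin along its y. The floor is 3 mm above the origin. Origin: centre of the underside, z up. It stands on the bench mat, whose top is at z = 3 mm.
- barrel_dish: fixed round red painted metal dish, 78 mm across and 10 mm tall, 74 mm across inside. Its floor is 2 mm above the origin. Origin: centre of the underside, z up. It stands on the bench mat, whose top is at z = 3 mm.
- escapement_tray: fixed round white plastic tray, 122 mm across, 114 mm across inside, with a low edge 7 mm tall. Its floor is 3 mm above the origin. Origin: centre of the underside, z up. It stands on the bench mat, whose top is at z = 3 mm.
- clock_movement: bystander: a large round brass clock movement, about 96 mm across and 34 mm tall, lying loose on the desk to the left of the mat. Origin: its underside.
- eye_loupe: bystander: a black eye loupe, a round cup 34 mm across and 28 mm tall, standing loose at the right edge of the mat. Origin: centre of its underside.
Mind the look-alikes: they are no part of the job. What is shaped like the escapement but turquoise is not meant.

How it is judged:
By the outcome, as a careful person would: the job done as asked, in the order asked, and still so for the second after the job is handed in, with the robot touching nothing.
It also fails if it takes over 112 s, if anything falls off the work surface, if the arm or the gripper's body presses on something with over 40 N, if the wrist force passes 120 N, or if a joint passes its speed limit or range.

### The arm

A 6-joint arm with a two-finger parallel gripper is mounted at the origin on a cart in front of the work surface, level with it; the furniture and walls round the work are solid. World frame = base frame: x ahead of the robot, y to its left, z up, the work surface at z = 0. Lengths are in m, angles in rad, forces in N, time in s.
With the tool pointing down it reaches from about 0.4 to 0.825 m from the base axis. Payload 7 kg.
Tool frame: the origin (TCP) lies at the very end of the fingers, on their centre line; the grasp point (between the pads) lies arm.grip_point_offset behind it (arm.grip_point_offset is the distance from the TCP to the grasp point, in m); z points along the fingers, y is the line along which they close (so a half turn about z gives the same grasp; the last joint's range is limited). The gripper opens to 88 mm and grips with 3 to 60 N. Pads are 19 mm wide; open, the fingers measure 130 mm over their backs; the gripper's body (78 mm by 193 mm) begins 47 mm behind the grasp point.
Start: joints at [-1.018, 0.359, 0.012, 0, -1.224, -0.288], TCP at [0.177, -0.651, 0.227] pointing down, gripper open.
Joint ranges: [-3.07, 3.07], [-1.43, 2.12], [-1.02, 1.25], [-3.03, 1.67], [-3.05, -0], [-3.03, 3.03]. Speed limits (rad/s): [2.39, 2.39, 3.01, 3.14, 3.14, 3.14].

### API

Orientations are given as [roll, pitch, yaw] about the fixed x, y, z axes, in that order (R = Rz(yaw) Ry(pitch) Rx(roll)).
In Python, from station import arm gives the robot as it stands.
- The arm moves only by the shell command python3 -m crank 'ROWS' [OPENING] [FORCE]. ROWS is JSON, a list of rows, each an object of numbers: "dx", "dy", "dz": the shift along the tool's x, y, z in cm; "wx", "wy", "wz": the turn, a rotation vector about the tool's x, y, z in degrees. A call has exactly 10 rows; each row is the pose to reach, as a shift and turn from the pose commanded when the call began, along the tool's axes at that moment; what a row does not reach only later rows make up. A row lasts 1/8 s, in which the tool goes at most 62.5 mm and 10.7 degrees, less where a joint would pass 70% of its speed; a pose out of reach is approached as far as the arm can. A call with a gripper value outside its range is refused whole. OPENING is the finger opening in cm, from 0 to 8.76, set as the call begins (- or left out, the last holds). The fingers move at their own pace and stop on an object; FORCE is the grip in N (left out, the last holds). Time passes only in rows, so rows that repeat a pose let the fingers close, or fill a call up. It gives the time, the measured TCP pose, the force, the opening and the grip force at its end, in the units of the state.
- arm.get_state(): the state, without advancing time (a new reading comes with each control period).
- arm.grab_frame(name): name is "scene" or "top" or "wrist"; returns the picture (384x512x3 uint8, red, green, blue); there is no depth.
- arm.calibration(name): a dict with "fx", "fy", "cx", "cy" (pixels), "dist_coeffs" ([k1, k2, p1, p2, k3] as OpenCV has them; the pictures are not rectified), "world_from_camera" (4x4, takes a point from camera to world coordinates). Camera axes: x right, y down, z forward; pixel columns grow to the right and rows downward; lengths in m; the calibration is good to about 2 mm. A picture is of the moment at which its call begins: read the wrist's pose just before it. calibration takes no time and is no camera call; for the wrist camera it gives the pose at the moment of the call.
- arm.job_done(): hands the job in; it is judged then, once.
Trained networks look in the newest picture that a camera, given by its name, has taken for a name from the list of things; names that differ only in an ending like _2 or _b are one class to them, and where a whole thing is asked for, a point or a joint stands for the part that bears it (a point fixed in the world has none). Each returns a list of dicts, best first, with "confidence" (0 to 1); they miss things now and then, are a little off and sometimes report something else, mostly with a low value. They report only what shows in the picture. A call takes as long as a camera call. They do not tell look-alikes from the thing itself.
- arm.find_in(camera, query): "centre" ([x, y, z] in m, in world coordinates, good to about 4 mm: the middle of the surface that is visible of it).
- arm.masks_of(camera, query): "pixels" (384x512 bool, what is visible of it).
- arm.mark_of(camera, query): "centre" ([x, y, z] in m, in world coordinates, good to about 4 mm: a listed point, or the origin of a listed thing).
The state is a dict: "t": time; "q": joint angles; "qd": joint speeds; "joint_efforts": joint torques, N m; "eef_pos": TCP position; "ee_rot": TCP orientation; "force": force on the tool from outside, world axes, zero at the start; "moment": the same for the moment, N m; "width": finger opening in m; "gripper_force": force on a finger pad.
Only numpy, scipy, OpenCV 4.12 (cv2) and the standard library are available. Lean on these libraries where they do the work, as an engineer would, in place of code of your own. Each camera call takes 0.05 s, during which the arm holds its last target. There are 200 camera calls.

## Working session

There is one attempt and no reset: what is moved stays moved. The work goes in short steps, Python scripts to look and compute and a shell command to move; the robot and the scene stay as the last step left them, time stands still between calls to the robot, and variables do not carry over. Pictures are saved under pics/ and viewed, at most 14 in all, crops included, and the job is handed in when it is done.

```bash
mkdir -p pics; ls; python3 - <<'E'
from station import arm
import cv2,numpy as np
for c in ("top","scene"):
    im=arm.grab_frame(c); cv2.imwrite(f"pics/{c}0.png",cv2.cvtColor(im,cv2.COLOR_RGB2BGR))
    for n in "hour_wheel minute_wheel barrel escapement dust_cover wheel_tray barrel_dish escapement_tray clock_movement eye_loupe".split():
        print(c,n,[(np.round(d["centre"],3).tolist(),round(d["confidence"],2)) for d in arm.mark_of(c,n)])
s=arm.get_state();print(s,arm.grip_point_offset)
for c in ("top","scene"): k=arm.calibration(c);print(k)
E
```

```text
pics
top hour_wheel [([0.462, -0.191, 0.001], 0.6)]
top minute_wheel [([0.462, -0.35, 0.004], 0.42)]
top barrel [([0.469, -0.074, 0.001], 0.65)]
top escapement [([0.312, 0.388, 0.001], 0.59), ([0.473, 0.214, 0.002], 0.45)]
top dust_cover [([0.435, 0.092, 0.002], 0.58)]
top wheel_tray [([0.611, -0.282, 0.005], 0.85), ([0.473, 0.215, 0.005], 0.36)]
top barrel_dish [([0.608, 0.119, 0.004], 0.7)]
top escapement_tray [([0.611, -0.089, 0.001], 0.61)]
top clock_movement [([0.53, 0.391, -0.002], 0.92)]
top eye_loupe [([0.638, -0.42, 0.005], 0.56)]
scene hour_wheel [([0.462, -0.193, 0.004], 0.59)]
scene minute_wheel [([0.465, -0.352, 0.002], 0.63), ([0.607, 0.124, 0.003], 0.39)]
scene barrel [([0.47, -0.082, 0.002], 0.64)]
scene escapement [([0.532, 0.396, -0.001], 0.68), ([0.477, 0.217, 0.003], 0.67), ([0.599, 0.218, 0.001], 0.56)]
scene dust_cover [([0.434, 0.091, 0.004], 0.65)]
scene wheel_tray [([0.608, -0.282, 0.0], 0.69)]
scene barrel_dish [([0.606, 0.121, 0.004], 0.72)]
scene escapement_tray [([0.608, -0.086, 0.008], 0.75)]
scene clock_movement [([0.53, 0.392, -0.003], 0.38)]
scene eye
[... 951 characters left out ...]
y([[-0.01065575, -0.98597089,  0.16657688,  0.27275926],
       [-0.99993801,  0.00996852, -0.00496117, -0.00394148],
       [ 0.00323104, -0.16661942, -0.98601599,  1.24842795],
       [ 0.        ,  0.        ,  0.        ,  1.        ]])}
{'fx': 399.4409542209085, 'fy': 399.4409542209085, 'cx': 252.92858168111616, 'cy': 190.16997902080942, 'dist_coeffs': array([-0.07670754,  0.        ,  0.        ,  0.        ,  0.        ]), 'world_from_camera': array([[ 0.52311887, -0.39901783,  0.75308128, -0.45806521],
       [-0.85217047, -0.23210374,  0.46897053, -0.60240848],
       [-0.01233462, -0.88708096, -0.46144906,  0.62721769],
       [ 0.        ,  0.        ,  0.        ,  1.        ]])}
```

View images.

```bash
python3 - <<'E'
import cv2
t=cv2.imread("pics/top0.png");
cv2.imwrite("pics/top0b.png",cv2.resize(t,(800,600),interpolation=cv2.INTER_CUBIC))
E
```

```text
(no output)
```

View pics/top0b.png

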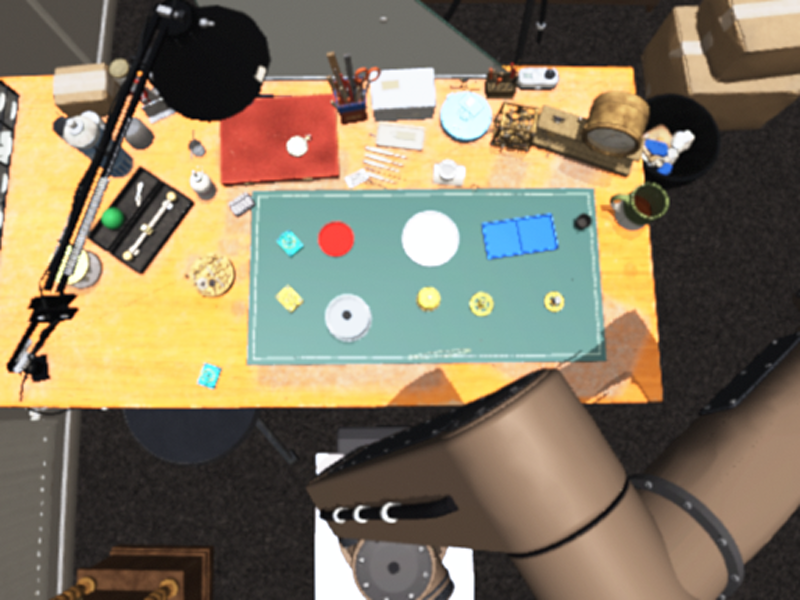

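View pics/scene0.png

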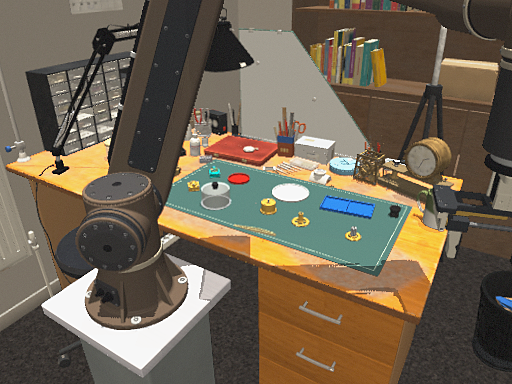

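The brass escapement is at (289,298) in the enlarged top view. The turquoise look-alikes are at (289,243) and (209,375). The white tray is at (430,238), the dish at (336,239), the blue tray at (520,236), and the cover at (348,317). The barrel is at (429,298), and the wheels at (481,304) and (554,301).

```bash
cat > h.py <<'E'
from station import arm
import numpy as np, cv2, sys
from scipy.spatial.transform import Rotation as Ro
def go(p,yaw_deg=180,p0=None):
    s=arm.get_state(); R=Ro.from_euler('xyz',s["ee_rot"])
    d=R.inv().apply(np.array(p)-s["eef_pos"])*100
    w=(R.inv()*Ro.from_euler('xyz',[np.pi,0,np.radians(yaw_deg)])).as_rotvec(degrees=True)
    print("t",round(s["t"],2),"pos",np.round(s["eef_pos"],4),"d(cm)",np.round(d,2),"w",np.round(w,2))
def pix2w(cam,uv,z,k=None):
    k=k or arm.calibration(cam); K=np.array([[k["fx"],0,k["cx"]],[0,k["fy"],k["cy"]],[0,0,1]])
    n=cv2.undistortPoints(np.array(uv,float).reshape(-1,1,2),K,k["dist_coeffs"]).reshape(-1,2)
    T=k["world_from_camera"]; r=np.c_[n,np.ones(len(n))]@T[:3,:3].T
    return T[:3,3]+r*((z-T[2,3])/r[:,2])[:,None]
def shot(cam,name=None):
    k=arm.calibration(cam); im=arm.grab_frame(cam)
    if name: cv2.imwrite(f"pics/{name}.png",cv2.cvtColor(im,cv2.COLOR_RGB2BGR))
    return im,k
def marks(cam,names):
    for n in names.split():
        print(n,[(np.round(d["centre"],4).tolist(),round(d["confidence"],2)) for d in arm.mark_of(cam,n)])
E
python3 -c "
from h import *
go([.48,-.27,.3]); print(arm.calibration('wrist'))"
```

```text
t 1.1 pos [ 0.1766 -0.6515  0.2266] d(cm) [-39.26  28.88  -7.34] w [-0.    0.   15.17]
{'fx': 303.1735297348718, 'fy': 303.1735297348718, 'cx': 249.50933687280602, 'cy': 190.02609111545408, 'dist_coeffs': array([-0.03085866,  0.        ,  0.        ,  0.        ,  0.        ]), 'world_from_camera': array([[-2.60906760e-01,  9.23276553e-01,  2.81936286e-01,
         1.00552430e-01],
       [ 9.65363908e-01,  2.49401153e-01,  7.66262939e-02,
        -6.73065084e-01],
       [ 4.32025513e-04,  2.92163433e-01, -9.56368309e-01,
         3.85734077e-01],
       [ 0.00000000e+00,  0.00000000e+00,  0.00000000e+00,
         1.00000000e+00]])}
```

```bash
python3 -m crank '[{"dx":-4,"dy":3,"dz":-0.7,"wz":1.5},{"dx":-8,"dy":6,"dz":-1.5,"wz":3},{"dx":-13,"dy":9.5,"dz":-2.5,"wz":5},{"dx":-18,"dy":13,"dz":-3.5,"wz":7},{"dx":-23,"dy":17,"dz":-4.5,"wz":9},{"dx":-28,"dy":20.5,"dz":-5.5,"wz":11},{"dx":-33,"dy":24,"dz":-6.3,"wz":13},{"dx":-36,"dy":26.5,"dz":-7,"wz":14},{"dx":-38.5,"dy":28.5,"dz":-7.3,"wz":15},{"dx":-39.3,"dy":28.9,"dz":-7.3,"wz":15.2}]' 6 20
python3 - <<'E'
from h import *
shot("wrist","w1"); marks("wrist","hour_wheel minute_wheel wheel_tray escapement_tray barrel eye_loupe"); go([.462,-.191,.1])
m=[x for x in arm.masks_of("wrist","wheel_tray")][0]["pixels"]
print(cv2.minAreaRect(np.float32(pix2w("wrist",np.argwhere(m)[:,::-1],.013)[:,:2])))
E
```

```text
hour_wheel []
minute_wheel []
wheel_tray []
escapement_tray []
barrel []
eye_loupe []
t 1.45 pos [ 0.1766 -0.6515  0.2265] d(cm) [-39.59  36.97  12.65] w [ 0.   -0.   15.17]$[0]: bad value
Traceback (most recent call last):
IndexError: list index out of range
```

View pics/w1.png

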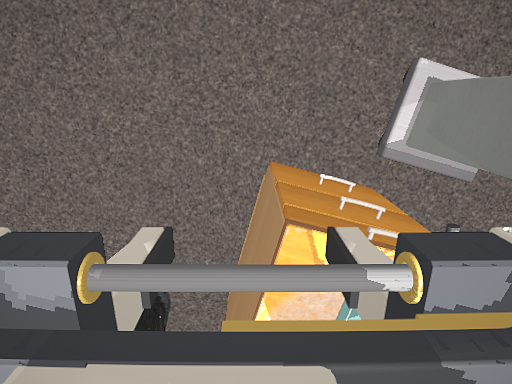

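```bash
python3 -m crank '[{"dx":-4,"dy":3,"dz":-0.7,"wx":0,"wy":0,"wz":1.5},{"dx":-8,"dy":6,"dz":-1.5,"wx":0,"wy":0,"wz":3},{"dx":-13,"dy":9.5,"dz":-2.5,"wx":0,"wy":0,"wz":5},{"dx":-18,"dy":13,"dz":-3.5,"wx":0,"wy":0,"wz":7},{"dx":-23,"dy":17,"dz":-4.5,"wx":0,"wy":0,"wz":9},{"dx":-28,"dy":20.5,"dz":-5.5,"wx":0,"wy":0,"wz":11},{"dx":-33,"dy":24,"dz":-6.3,"wx":0,"wy":0,"wz":13},{"dx":-36,"dy":26.5,"dz":-7,"wx":0,"wy":0,"wz":14},{"dx":-38.5,"dy":28.5,"dz":-7.3,"wx":0,"wy":0,"wz":15},{"dx":-39.3,"dy":28.9,"dz":-7.3,"wx":0,"wy":0,"wz":15.2}]' 6.0 20
python3 - <<'E'
from h import *
shot("wrist","w2"); marks("wrist","hour_wheel minute_wheel wheel_tray escapement_tray barrel eye_loupe"); go([.462,-.191,.1])
for x in arm.masks_of("wrist","wheel_tray")[:1]:
  print(cv2.minAreaRect(np.float32(pix2w("wrist",np.argwhere(x["pixels"])[:,::-1],.013)[:,:2])))
E
```

```text
t: 2.75
eef_pos: [0.4814, -0.2683, 0.3]
ee_rot: [-3.142, 0.001, -3.14]
force: [-0.8, -0.6, 0.7]
width: 0.0603
gripper_force: 0.0
hour_wheel [([0.4634, -0.1965, 0.0041], 0.77)]
minute_wheel [([0.4632, -0.353, 0.0025], 0.95)]
wheel_tray [([0.6143, -0.2841, 0.0057], 0.91)]
escapement_tray [([0.6103, -0.0851, 0.0044], 0.85)]
barrel [([0.4759, -0.0801, 0.006], 0.59)]
eye_loupe [([0.6405, -0.4214, 0.0019], 0.5)]
t 3.1 pos [ 0.4797 -0.2704  0.2995] d(cm) [ 1.77  7.94 19.95] w [ 0.   -0.02 -0.09]
((0.6072194576263428, -0.2868289053440094), (0.08127617090940475, 0.15605981647968292), 7.930205345153809)
```

View pics/w2.png

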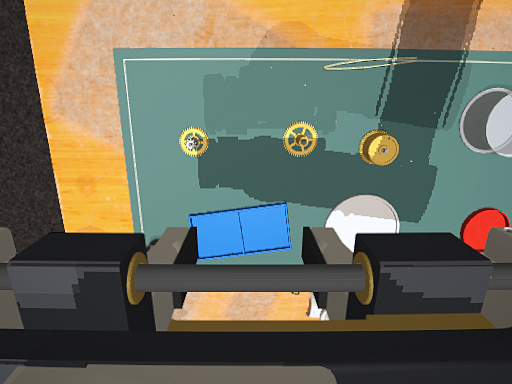

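The wrist view shows the minute wheel at (194,141), hour wheel at (301,139), barrel at (379,148), blue tray around (241,230), white tray at (363,222), dish at (487,230) and cover at (492,120).

```bash
cat >> h.py <<'E'
def circ(cam,name,z,k=None,idx=0):
    r=arm.masks_of(cam,name)
    if not r: print(name,"none"); return
    m=r[idx]["pixels"]; P=np.float32(pix2w(cam,np.argwhere(m)[:,::-1]+0.0,z,k)[:,:2])
    c,rad=cv2.minEnclosingCircle(P); print(name,"circ",np.round(c,4),"d mm",round(2000*rad,1),"mean",P.mean(0).round(4),"conf",round(r[idx]["confidence"],2))
E
python3 - <<'E'
from h import *
for n,z in (("hour_wheel",.007),("minute_wheel",.007),("escapement_tray",.01)): circ("wrist",n,z)
shot("top")
for n,z in (("hour_wheel",.007),("minute_wheel",.007),("escapement_tray",.01),("barrel_dish",.013)): circ("top",n,z)
for x in arm.masks_of("top","wheel_tray")[:1]:
  print(cv2.minAreaRect(np.float32(pix2w("top",np.argwhere(x["pixels"])[:,::-1],.013)[:,:2])))
go([.463,-.194,.012])
E
```

```text
hour_wheel circ [ 0.4602 -0.1963] d mm 50.9 mean [ 0.4604 -0.1955] conf 0.85
minute_wheel circ [ 0.4638 -0.3538] d mm 41.3 mean [ 0.4637 -0.3545] conf 0.9
escapement_tray circ [ 0.5985 -0.0899] d mm 121.9 mean [ 0.584  -0.0915] conf 0.55
hour_wheel circ [0.4812 0.2155] d mm 50.3 mean [0.4801 0.2174] conf 0.23
minute_wheel circ [ 0.468  -0.3513] d mm 42.0 mean [ 0.467  -0.3517] conf 0.55
escapement_tray circ [ 0.6115 -0.0423] d mm 67.6 mean [ 0.613  -0.0385] conf 0.58
barrel_dish circ [0.6085 0.1189] d mm 79.1 mean [0.6085 0.1187] conf 0.63
t 3.6 pos [ 0.4803 -0.2697  0.2996] d(cm) [ 1.73  7.57 28.76] w [-0.   -0.   -0.03]
```

```bash
python3 -m crank '[{"dx":0.3,"dy":1,"dz":2,"wx":0,"wy":0,"wz":0},{"dx":0.7,"dy":2.5,"dz":5,"wx":0,"wy":0,"wz":0},{"dx":1,"dy":4,"dz":9,"wx":0,"wy":0,"wz":0},{"dx":1.4,"dy":5.5,"dz":13,"wx":0,"wy":0,"wz":0},{"dx":1.7,"dy":6.8,"dz":16.5,"wx":0,"wy":0,"wz":0},{"dx":1.9,"dy":7.4,"dz":18.5,"wx":0,"wy":0,"wz":0},{"dx":1.9,"dy":7.5,"dz":19,"wx":0,"wy":0,"wz":0},{"dx":1.9,"dy":7.5,"dz":19,"wx":0,"wy":0,"wz":0},{"dx":1.9,"dy":7.5,"dz":19,"wx":0,"wy":0,"wz":0},{"dx":1.9,"dy":7.5,"dz":19,"wx":0,"wy":0,"wz":0}]' 4.0 20
python3 - <<'E'
from h import *
shot("wrist","w3"); circ("wrist","hour_wheel",.007); marks("wrist","hour_wheel minute_wheel wheel_tray"); go([.461,-.195,.012])
E
```

```text
t: 4.85
eef_pos: [0.4619, -0.1949, 0.1103]
ee_rot: [-3.142, 0.001, 3.141]
force: [0.4, 1.2, -0.2]
width: 0.0402
gripper_force: 0.0
hour_wheel circ [ 0.4613 -0.1943] d mm 52.5 mean [ 0.4617 -0.1943] conf 0.86
hour_wheel [([0.4619, -0.1916, 0.0031], 0.97)]
minute_wheel [([0.462, -0.3533, -0.0009], 0.73)]
wheel_tray []
t 5.1 pos [ 0.4614 -0.1947  0.1097] d(cm) [ 0.04 -0.03  9.77] w [ 0.    0.02 -0.03]
```

View pics/w3.png

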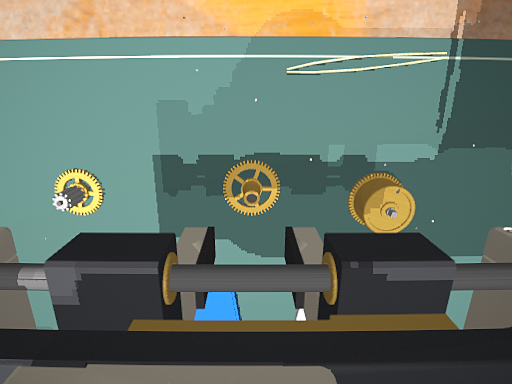

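The hour wheel is at (251,188), centred between the fingers, so I descend and grip.

```bash
python3 -m crank '[{"dx":0,"dy":0,"dz":1,"wx":0,"wy":0,"wz":0},{"dx":0,"dy":0,"dz":3,"wx":0,"wy":0,"wz":0},{"dx":0,"dy":0,"dz":5,"wx":0,"wy":0,"wz":0},{"dx":0,"dy":0,"dz":7,"wx":0,"wy":0,"wz":0},{"dx":0,"dy":0,"dz":8.5,"wx":0,"wy":0,"wz":0},{"dx":0,"dy":0,"dz":9.4,"wx":0,"wy":0,"wz":0},{"dx":0,"dy":0,"dz":9.8,"wx":0,"wy":0,"wz":0},{"dx":0,"dy":0,"dz":9.8,"wx":0,"wy":0,"wz":0},{"dx":0,"dy":0,"dz":9.8,"wx":0,"wy":0,"wz":0},{"dx":0,"dy":0,"dz":9.8,"wx":0,"wy":0,"wz":0}]' 4.0 15
python3 -m crank '[{"dx":0,"dy":0,"dz":0,"wx":0,"wy":0,"wz":0},{"dx":0,"dy":0,"dz":0,"wx":0,"wy":0,"wz":0},{"dx":0,"dy":0,"dz":0,"wx":0,"wy":0,"wz":0},{"dx":0,"dy":0,"dz":0,"wx":0,"wy":0,"wz":0},{"dx":0,"dy":0,"dz":0,"wx":0,"wy":0,"wz":0},{"dx":0,"dy":0,"dz":-0.5,"wx":0,"wy":0,"wz":0},{"dx":0,"dy":0,"dz":-1.5,"wx":0,"wy":0,"wz":0},{"dx":0,"dy":0,"dz":-3,"wx":0,"wy":0,"wz":0},{"dx":0,"dy":0,"dz":-5,"wx":0,"wy":0,"wz":0},{"dx":0,"dy":0,"dz":-6,"wx":0,"wy":0,"wz":0}]' 0.8 15
python3 - <<'E'
from h import *
shot("wrist"); circ("wrist","wheel_tray",.013); marks("wrist","wheel_tray");
go([.605,-.246,.030])
E
```

```text
t: 6.35
eef_pos: [0.4617, -0.1947, 0.012]
ee_rot: [-3.142, 0.001, 3.141]
force: [-0.8, 0.1, 0.1]
width: 0.0399
gripper_force: 0.0
t: 7.6
eef_pos: [0.462, -0.1947, 0.0731]
ee_rot: [-3.141, 0.002, 3.141]
force: [0.5, 0.6, -1.0]
width: 0.012
gripper_force: 15.0
wheel_tray circ [ 0.572  -0.2866] d mm 154.1 mean [ 0.5711 -0.2899] conf 0.74
wheel_tray []
t 7.75 pos [ 0.4616 -0.1946  0.072 ] d(cm) [-14.34  -5.13   4.22] w [ 0.01  0.08 -0.04]
```

```bash
python3 -m crank '[{"dx":-2,"dy":-0.7,"dz":0,"wx":0,"wy":0,"wz":0},{"dx":-6,"dy":-2.1,"dz":0,"wx":0,"wy":0,"wz":0},{"dx":-10,"dy":-3.6,"dz":0,"wx":0,"wy":0,"wz":0},{"dx":-13,"dy":-4.6,"dz":0,"wx":0,"wy":0,"wz":0},{"dx":-14.3,"dy":-5.1,"dz":0.5,"wx":0,"wy":0,"wz":0},{"dx":-14.3,"dy":-5.1,"dz":2,"wx":0,"wy":0,"wz":0},{"dx":-14.3,"dy":-5.1,"dz":3.5,"wx":0,"wy":0,"wz":0},{"dx":-14.3,"dy":-5.1,"dz":4.5,"wx":0,"wy":0,"wz":0},{"dx":-14.3,"dy":-5.1,"dz":4.8,"wx":0,"wy":0,"wz":0},{"dx":-14.3,"dy":-5.1,"dz":4.8,"wx":0,"wy":0,"wz":0}]'
python3 - <<'E'
from h import *
shot("wrist","w4"); shot("top"); circ("top","hour_wheel",.013);go([.6047,-.246,.015])
for x in arm.masks_of("top","wheel_tray")[:1]:
  print(cv2.minAreaRect(np.float32(pix2w("top",np.argwhere(x["pixels"])[:,::-1],.013)[:,:2])))
E
```

```text
t: 9.0
eef_pos: [0.6043, -0.2457, 0.0237]
ee_rot: [-3.142, 0.0, 3.141]
force: [-0.6, -0.4, -0.4]
width: 0.0128
gripper_force: 15.0
hour_wheel circ [ 0.4676 -0.35  ] d mm 44.3 mean [ 0.4664 -0.3502] conf 0.29
t 9.15 pos [ 0.6047 -0.2458  0.0242] d(cm) [-0.   -0.02  0.92] w [-0.01  0.06 -0.02]
((0.6017189621925354, -0.2781273424625397), (0.1566980928182602, 0.07394110411405563), 89.52658081054688)
```

View pics/w4.png

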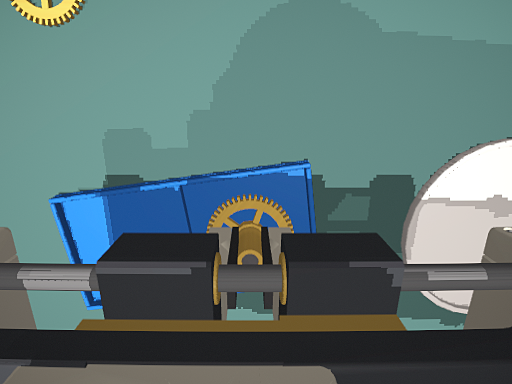

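The hour wheel hangs at (250,225) inside the right bay, whose corners are at (183,186) and (308,164).

```bash
python3 -c "
from h import *
print(pix2w('wrist',[[52,199],[182,186],[308,163]],.013).round(4))"
```

```text
[[ 0.5833 -0.3653  0.013 ]
 [ 0.5753 -0.2862  0.013 ]
 [ 0.5617 -0.2131  0.013 ]]
```

```bash
python3 -m crank '[{"dx":-0.1,"dy":0,"dz":0.2,"wx":0,"wy":0,"wz":0},{"dx":-0.1,"dy":0,"dz":0.4,"wx":0,"wy":0,"wz":0},{"dx":-0.1,"dy":0,"dz":0.55,"wx":0,"wy":0,"wz":0},{"dx":-0.1,"dy":0,"dz":0.65,"wx":0,"wy":0,"wz":0},{"dx":-0.1,"dy":0,"dz":0.75,"wx":0,"wy":0,"wz":0},{"dx":-0.1,"dy":0,"dz":0.8,"wx":0,"wy":0,"wz":0},{"dx":-0.1,"dy":0,"dz":0.85,"wx":0,"wy":0,"wz":0},{"dx":-0.1,"dy":0,"dz":0.9,"wx":0,"wy":0,"wz":0},{"dx":-0.1,"dy":0,"dz":0.92,"wx":0,"wy":0,"wz":0},{"dx":-0.1,"dy":0,"dz":0.92,"wx":0,"wy":0,"wz":0}]'
python3 -m crank '[{"dx":0,"dy":0,"dz":0,"wx":0,"wy":0,"wz":0},{"dx":0,"dy":0,"dz":0,"wx":0,"wy":0,"wz":0},{"dx":0,"dy":0,"dz":0,"wx":0,"wy":0,"wz":0},{"dx":0,"dy":0,"dz":-0.5,"wx":0,"wy":0,"wz":0},{"dx":0,"dy":0,"dz":-2,"wx":0,"wy":0,"wz":0},{"dx":0,"dy":0,"dz":-4.5,"wx":0,"wy":0,"wz":0},{"dx":2,"dy":-1.5,"dz":-7,"wx":0,"wy":0,"wz":0},{"dx":6,"dy":-4.5,"dz":-8,"wx":0,"wy":0,"wz":0},{"dx":10,"dy":-7.5,"dz":-8,"wx":0,"wy":0,"wz":0},{"dx":14.2,"dy":-10.7,"dz":-8,"wx":0,"wy":0,"wz":0}]' 3.2
python3 - <<'E'
from h import *
shot("wrist"); circ("wrist","minute_wheel",.007);circ("wrist","minute_wheel",.007,None,-1); marks("wrist","minute_wheel hour_wheel"); go([.463,-.3535,.012])
E
```

```text
t: 10.45
eef_pos: [0.6053, -0.2457, 0.0146]
ee_rot: [-3.142, 0.0, 3.141]
force: [-0.7, 0.2, 3.3]
width: 0.0124
gripper_force: 15.0
t: 11.7
eef_pos: [0.4626, -0.3535, 0.096]
ee_rot: [-3.141, 0.002, -3.141]
force: [1.0, -0.1, 0.4]
width: 0.0322
gripper_force: 0.0
minute_wheel circ [ 0.4622 -0.3534] d mm 44.7 mean [ 0.4622 -0.3532] conf 0.97
minute_wheel circ [ 0.4643 -0.353 ] d mm 44.7 mean [ 0.4643 -0.3528] conf 0.97
minute_wheel [([0.4622, -0.3554, 0.0001], 0.96)]
hour_wheel []
t 11.95 pos [ 0.4637 -0.3531  0.0955] d(cm) [ 0.09 -0.03  8.35] w [-0.04  0.1  -0.06]
```

```bash
python3 -m crank '[{"dx":0,"dy":0,"dz":1,"wx":0,"wy":0,"wz":0},{"dx":0,"dy":0,"dz":3,"wx":0,"wy":0,"wz":0},{"dx":0,"dy":0,"dz":5,"wx":0,"wy":0,"wz":0},{"dx":0,"dy":0,"dz":6.7,"wx":0,"wy":0,"wz":0},{"dx":0,"dy":0,"dz":7.8,"wx":0,"wy":0,"wz":0},{"dx":0,"dy":0,"dz":8.2,"wx":0,"wy":0,"wz":0},{"dx":0,"dy":0,"dz":8.35,"wx":0,"wy":0,"wz":0},{"dx":0,"dy":0,"dz":8.35,"wx":0,"wy":0,"wz":0},{"dx":0,"dy":0,"dz":8.35,"wx":0,"wy":0,"wz":0},{"dx":0,"dy":0,"dz":8.35,"wx":0,"wy":0,"wz":0}]'
python3 -m crank '[{"dx":0,"dy":0,"dz":0,"wx":0,"wy":0,"wz":0},{"dx":0,"dy":0,"dz":0,"wx":0,"wy":0,"wz":0},{"dx":0,"dy":0,"dz":0,"wx":0,"wy":0,"wz":0},{"dx":0,"dy":0,"dz":0,"wx":0,"wy":0,"wz":0},{"dx":0,"dy":0,"dz":-0.5,"wx":0,"wy":0,"wz":0},{"dx":0,"dy":0,"dz":-1.5,"wx":0,"wy":0,"wz":0},{"dx":0,"dy":0,"dz":-3,"wx":0,"wy":0,"wz":0},{"dx":0,"dy":0,"dz":-5,"wx":0,"wy":0,"wz":0},{"dx":0,"dy":0,"dz":-6,"wx":0,"wy":0,"wz":0},{"dx":0,"dy":0,"dz":-6,"wx":0,"wy":0,"wz":0}]' 1.0 15
python3 - <<'E'
from h import *
go([.6172,-.3217,.015])
E
```

```text
t: 13.2
eef_pos: [0.4634, -0.3528, 0.0113]
ee_rot: [-3.141, 0.001, 3.141]
force: [-0.4, 0.4, -0.1]
width: 0.0318
gripper_force: 0.0
t: 14.45
eef_pos: [0.4638, -0.3529, 0.0721]
ee_rot: [-3.141, 0.002, 3.141]
force: [0.5, 0.7, -0.7]
width: 0.0157
gripper_force: 15.0
t 14.45 pos [ 0.4638 -0.3529  0.0721] d(cm) [-15.32   3.13   5.74] w [-0.04  0.12 -0.03]
```

```bash
python3 -m crank '[{"dx":-2,"dy":0.4,"dz":0,"wx":0,"wy":0,"wz":0},{"dx":-6,"dy":1.2,"dz":0,"wx":0,"wy":0,"wz":0},{"dx":-10.5,"dy":2.1,"dz":0,"wx":0,"wy":0,"wz":0},{"dx":-14,"dy":2.9,"dz":0,"wx":0,"wy":0,"wz":0},{"dx":-15.3,"dy":3.1,"dz":0.5,"wx":0,"wy":0,"wz":0},{"dx":-15.3,"dy":3.1,"dz":2,"wx":0,"wy":0,"wz":0},{"dx":-15.3,"dy":3.1,"dz":3.5,"wx":0,"wy":0,"wz":0},{"dx":-15.3,"dy":3.1,"dz":4.5,"wx":0,"wy":0,"wz":0},{"dx":-15.3,"dy":3.1,"dz":4.9,"wx":0,"wy":0,"wz":0},{"dx":-15.3,"dy":3.1,"dz":5.1,"wx":0,"wy":0,"wz":0}]'
python3 -m crank '[{"dx":0,"dy":0,"dz":0.1,"wx":0,"wy":0,"wz":0},{"dx":0,"dy":0,"dz":0.2,"wx":0,"wy":0,"wz":0},{"dx":0,"dy":0,"dz":0.3,"wx":0,"wy":0,"wz":0},{"dx":0,"dy":0,"dz":0.4,"wx":0,"wy":0,"wz":0},{"dx":0,"dy":0,"dz":0.45,"wx":0,"wy":0,"wz":0},{"dx":0,"dy":0,"dz":0.5,"wx":0,"wy":0,"wz":0},{"dx":0,"dy":0,"dz":0.55,"wx":0,"wy":0,"wz":0},{"dx":0,"dy":0,"dz":0.6,"wx":0,"wy":0,"wz":0},{"dx":0,"dy":0,"dz":0.63,"wx":0,"wy":0,"wz":0},{"dx":0,"dy":0,"dz":0.63,"wx":0,"wy":0,"wz":0}]'
python3 - <<'E'
from h import *
go([.470,-.078,.15])
E
```

```text
t: 15.7
eef_pos: [0.6161, -0.322, 0.0199]
ee_rot: [-3.141, 0.0, 3.141]
force: [0.2, -0.2, -1.0]
width: 0.0151
gripper_force: 15.0
t: 16.95
eef_pos: [0.6163, -0.3218, 0.0139]
ee_rot: [-3.141, 0.0, 3.141]
force: [-1.1, 1.1, 4.2]
width: 0.0154
gripper_force: 15.0
t 16.95 pos [ 0.6163 -0.3218  0.0139] d(cm) [ 14.64  24.37 -13.61] w [-0.01  0.01 -0.02]
```

Contact force 4 N, so the wheel is seated. Next I release, rise and head for the barrel.

```bash
python3 -m crank '[{"dx":0,"dy":0,"dz":0,"wx":0,"wy":0,"wz":0},{"dx":0,"dy":0,"dz":0,"wx":0,"wy":0,"wz":0},{"dx":0,"dy":0,"dz":0,"wx":0,"wy":0,"wz":0},{"dx":0,"dy":0,"dz":-0.5,"wx":0,"wy":0,"wz":0},{"dx":0,"dy":0,"dz":-2,"wx":0,"wy":0,"wz":0},{"dx":0,"dy":0,"dz":-5,"wx":0,"wy":0,"wz":0},{"dx":2,"dy":3,"dz":-9,"wx":0,"wy":0,"wz":0},{"dx":4,"dy":7,"dz":-13.5,"wx":0,"wy":0,"wz":0},{"dx":7,"dy":12,"dz":-13.5,"wx":0,"wy":0,"wz":0},{"dx":10,"dy":16.5,"dz":-13.5,"wx":0,"wy":0,"wz":0}]' 3.2
python3 -m crank '[{"dx":1.5,"dy":2.5,"dz":0,"wx":0,"wy":0,"wz":0},{"dx":3.5,"dy":6,"dz":0,"wx":0,"wy":0,"wz":0},{"dx":4.6,"dy":7.9,"dz":0,"wx":0,"wy":0,"wz":0},{"dx":4.6,"dy":7.9,"dz":0.5,"wx":0,"wy":0,"wz":0},{"dx":4.6,"dy":7.9,"dz":1.5,"wx":0,"wy":0,"wz":0},{"dx":4.6,"dy":7.9,"dz":2.5,"wx":0,"wy":0,"wz":0},{"dx":4.6,"dy":7.9,"dz":3,"wx":0,"wy":0,"wz":0},{"dx":4.6,"dy":7.9,"dz":3,"wx":0,"wy":0,"wz":0},{"dx":4.6,"dy":7.9,"dz":3,"wx":0,"wy":0,"wz":0},{"dx":4.6,"dy":7.9,"dz":3,"wx":0,"wy":0,"wz":0}]' 7.0
python3 - <<'E'
from h import *
shot("wrist","w5"); circ("wrist","barrel",.034);marks("wrist","barrel"); go([.470,-.078,.016])
shot("top","t5");circ("top","hour_wheel",.013);circ("top","minute_wheel",.013)
E
```

```text
t: 18.2
eef_pos: [0.5161, -0.1554, 0.1505]
ee_rot: [3.141, 0.003, 3.141]
force: [-0.2, 0.8, 0.1]
width: 0.0316
gripper_force: 0.0
t: 19.45
eef_pos: [0.4706, -0.0777, 0.1188]
ee_rot: [3.142, 0.0, 3.141]
force: [-0.2, -0.2, -0.1]
width: 0.0699
gripper_force: 0.0
barrel circ [ 0.4687 -0.0805] d mm 53.7 mean [ 0.4676 -0.0798] conf 0.7
barrel [([0.4753, -0.079, 0.0031], 0.8)]
t 19.6 pos [ 0.4705 -0.0776  0.1188] d(cm) [ 0.06 -0.04 10.28] w [ 0.    0.03 -0.03]
hour_wheel circ [ 0.6076 -0.2431] d mm 45.4 mean [ 0.6071 -0.2432] conf 0.67
minute_wheel circ [ 0.6173 -0.3205] d mm 43.4 mean [ 0.6173 -0.321 ] conf 0.57
```

View pics/w5.png

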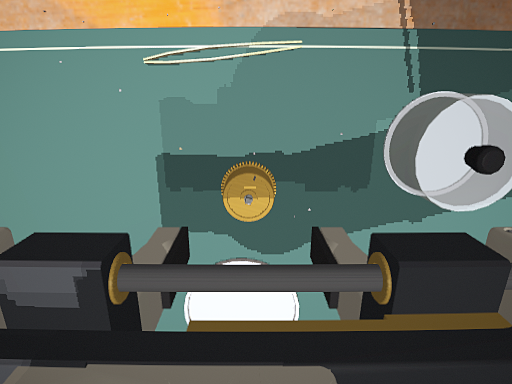

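The barrel's arbor is at (249,199). The drum top spans columns 223–274 with its centre near (248,195). Both wheels read as lying in their bays.

```bash
python3 -c "
from h import *
print(pix2w('wrist',[[249,199]],.043).round(4),pix2w('wrist',[[248.5,195.5]],.034).round(4))"
```

```text
[[ 0.471  -0.0789  0.043 ]] [[ 0.4709 -0.0793  0.034 ]]
```

```bash
python3 -m crank '[{"dx":0,"dy":-0.1,"dz":1,"wx":0,"wy":0,"wz":0},{"dx":0,"dy":-0.15,"dz":3,"wx":0,"wy":0,"wz":0},{"dx":0,"dy":-0.15,"dz":5.5,"wx":0,"wy":0,"wz":0},{"dx":0,"dy":-0.15,"dz":8,"wx":0,"wy":0,"wz":0},{"dx":0,"dy":-0.15,"dz":9.5,"wx":0,"wy":0,"wz":0},{"dx":0,"dy":-0.15,"dz":10.1,"wx":0,"wy":0,"wz":0},{"dx":0,"dy":-0.15,"dz":10.25,"wx":0,"wy":0,"wz":0},{"dx":0,"dy":-0.15,"dz":10.25,"wx":0,"wy":0,"wz":0},{"dx":0,"dy":-0.15,"dz":10.25,"wx":0,"wy":0,"wz":0},{"dx":0,"dy":-0.15,"dz":10.25,"wx":0,"wy":0,"wz":0}]'
python3 -m crank '[{"dx":0,"dy":0,"dz":0,"wx":0,"wy":0,"wz":0},{"dx":0,"dy":0,"dz":0,"wx":0,"wy":0,"wz":0},{"dx":0,"dy":0,"dz":0,"wx":0,"wy":0,"wz":0},{"dx":0,"dy":0,"dz":0,"wx":0,"wy":0,"wz":0},{"dx":0,"dy":0,"dz":0,"wx":0,"wy":0,"wz":0},{"dx":0,"dy":0,"dz":-0.5,"wx":0,"wy":0,"wz":0},{"dx":0,"dy":0,"dz":-2,"wx":0,"wy":0,"wz":0},{"dx":0,"dy":0,"dz":-4.5,"wx":0,"wy":0,"wz":0},{"dx":0,"dy":0,"dz":-7.5,"wx":0,"wy":0,"wz":0},{"dx":0,"dy":0,"dz":-9,"wx":0,"wy":0,"wz":0}]' 3.8 25
python3 - <<'E'
from h import *
shot("wrist"); circ("wrist","barrel_dish",.013); marks("wrist","barrel_dish"); go([.608,.119,.018])
E
```

```text
t: 21.0
eef_pos: [0.4707, -0.0791, 0.0165]
ee_rot: [3.141, 0.001, 3.141]
force: [0.5, -0.4, 0.7]
width: 0.0702
gripper_force: 0.0
t: 22.25
eef_pos: [0.4709, -0.0791, 0.1078]
ee_rot: [3.141, 0.002, 3.141]
force: [-0.3, 0.9, -1.6]
width: 0.0434
gripper_force: 25.0
barrel_dish circ [0.5973 0.1356] d mm 42.2 mean [0.5946 0.1359] conf 0.7
barrel_dish [([0.4309, 0.0912, 0.0022], 0.36)]
t 22.4 pos [ 0.4707 -0.0791  0.1067] d(cm) [-13.7   19.81   8.91] w [ 0.03  0.1  -0.04]
```

```bash
python3 -m crank '[{"dx":-1,"dy":1.5,"dz":0,"wx":0,"wy":0,"wz":0},{"dx":-3.5,"dy":5,"dz":0,"wx":0,"wy":0,"wz":0},{"dx":-6.5,"dy":9.5,"dz":0,"wx":0,"wy":0,"wz":0},{"dx":-9.5,"dy":14,"dz":0,"wx":0,"wy":0,"wz":0},{"dx":-12.2,"dy":18,"dz":0,"wx":0,"wy":0,"wz":0},{"dx":-13.5,"dy":19.5,"dz":0.5,"wx":0,"wy":0,"wz":0},{"dx":-13.6,"dy":19.7,"dz":2,"wx":0,"wy":0,"wz":0},{"dx":-13.6,"dy":19.7,"dz":4,"wx":0,"wy":0,"wz":0},{"dx":-13.6,"dy":19.7,"dz":5,"wx":0,"wy":0,"wz":0},{"dx":-13.6,"dy":19.7,"dz":5,"wx":0,"wy":0,"wz":0}]'
python3 - <<'E'
from h import *
shot("wrist","w6"); marks("wrist","barrel_dish"); go([.607,.1185,.018])
E
```

```text
t: 23.65
eef_pos: [0.6054, 0.1168, 0.0549]
ee_rot: [-3.14, -0.002, 3.14]
force: [-0.8, 0.0, -0.3]
width: 0.0439
gripper_force: 25.0
barrel_dish []
t 23.75 pos [0.6066 0.1174 0.0564] d(cm) [-0.04  0.11  3.84] w [-0.    0.02 -0.05]
```

View pics/w6.png

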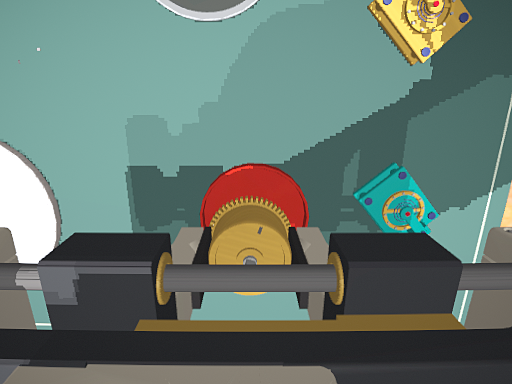

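The red dish rim shows at (201,205), (308,205) and (254,164), with the barrel over it at (250,240).

```bash
python3 -c "
from h import *
im=cv2.imread('pics/w6.png').astype(int)
m=(im[...,2]>90)&(im[...,1]<50)&(im[...,0]<60); m[:,:180]=0;m[:,330:]=0;m[232:]=0
pts=[]
for r in range(166,228,2):
  c=np.flatnonzero(m[r])
  if len(c): pts+=[[c[0],r],[c[-1],r]]
P=pix2w('wrist',pts,.013)[:,:2]
from scipy.optimize import least_squares
f=least_squares(lambda c:np.hypot(*(P-c[:2]).T)-.039,[.607,.118],loss='soft_l1',f_scale=.001);print(f.x,np.abs(f.fun).mean())
f=least_squares(lambda c:np.hypot(*(P-c[:2]).T)-c[2],[.607,.118,.039],loss='soft_l1',f_scale=.001);print(f.x)
"
```

```text
[0.6103205  0.11967186] 0.0005086048580995904
[0.60936997 0.11967598 0.03835163]
```

```bash
python3 -m crank '[{"dx":-0.1,"dy":0.1,"dz":0.5,"wx":0,"wy":0,"wz":0},{"dx":-0.2,"dy":0.15,"dz":1.3,"wx":0,"wy":0,"wz":0},{"dx":-0.2,"dy":0.15,"dz":2.2,"wx":0,"wy":0,"wz":0},{"dx":-0.2,"dy":0.15,"dz":2.8,"wx":0,"wy":0,"wz":0},{"dx":-0.2,"dy":0.15,"dz":3.2,"wx":0,"wy":0,"wz":0},{"dx":-0.2,"dy":0.15,"dz":3.4,"wx":0,"wy":0,"wz":0},{"dx":-0.2,"dy":0.15,"dz":3.55,"wx":0,"wy":0,"wz":0},{"dx":-0.2,"dy":0.15,"dz":3.65,"wx":0,"wy":0,"wz":0},{"dx":-0.2,"dy":0.15,"dz":3.75,"wx":0,"wy":0,"wz":0},{"dx":-0.2,"dy":0.15,"dz":3.8,"wx":0,"wy":0,"wz":0}]'
```

```text
t: 25.0
eef_pos: [0.6085, 0.1193, 0.0181]
ee_rot: [3.142, 0.0, 3.141]
force: [-1.2, -0.5, 3.6]
width: 0.0437
gripper_force: 25.0
```

```bash
python3 -m crank '[{"dx":0,"dy":0,"dz":0,"wx":0,"wy":0,"wz":0},{"dx":0,"dy":0,"dz":0,"wx":0,"wy":0,"wz":0},{"dx":0,"dy":0,"dz":0,"wx":0,"wy":0,"wz":0},{"dx":0,"dy":0,"dz":-0.5,"wx":0,"wy":0,"wz":0},{"dx":0,"dy":0,"dz":-2,"wx":0,"wy":0,"wz":0},{"dx":0,"dy":0,"dz":-5,"wx":0,"wy":0,"wz":0},{"dx":2,"dy":1.5,"dz":-9,"wx":0,"wy":0,"wz":0},{"dx":6,"dy":4.3,"dz":-13,"wx":0,"wy":0,"wz":0},{"dx":10.5,"dy":7.7,"dz":-13,"wx":0,"wy":0,"wz":0},{"dx":13.3,"dy":9.7,"dz":-13,"wx":0,"wy":0,"wz":0}]' 5.8
python3 - <<'E'
from h import *
im,k=shot("wrist"); cv2.imwrite("pics/w7.png",cv2.cvtColor(cv2.resize(im[60:290,60:460],None,fx=2,fy=2,interpolation=cv2.INTER_CUBIC),cv2.COLOR_RGB2BGR))
marks("wrist","escapement barrel")
for x in arm.masks_of("wrist","escapement"):
  u=np.argwhere(x["pixels"])[:,::-1]; print(u.mean(0).round(),cv2.minAreaRect(np.float32(pix2w("wrist",u,.0186)[:,:2])),x["confidence"])
go([.475,.216,.006])
E
```

```text
t: 26.25
eef_pos: [0.4743, 0.2176, 0.1502]
ee_rot: [3.139, 0.002, -3.141]
force: [0.0, 0.8, 0.7]
width: 0.0575
gripper_force: 0.0
escapement [([0.6008, 0.2212, 0.0032], 0.86), ([0.3105, 0.3914, -0.0019], 0.62), ([0.479, 0.2174, 0.001], 0.58)]
barrel []
[435.  16.] ((0.32502132654190063, 0.37696635723114014), (0.042250603437423706, 0.03560256585478783), 72.17305755615234) 0.91
[255. 296.] ((0.5970876812934875, 0.21756041049957275), (0.061687055975198746, 0.03674914315342903), 29.533584594726562) 0.61
t 26.45 pos [0.4755 0.217  0.1495] d(cm) [ 0.08 -0.12 14.35] w [0.07 0.09 0.08]
```

View pics/w7.png

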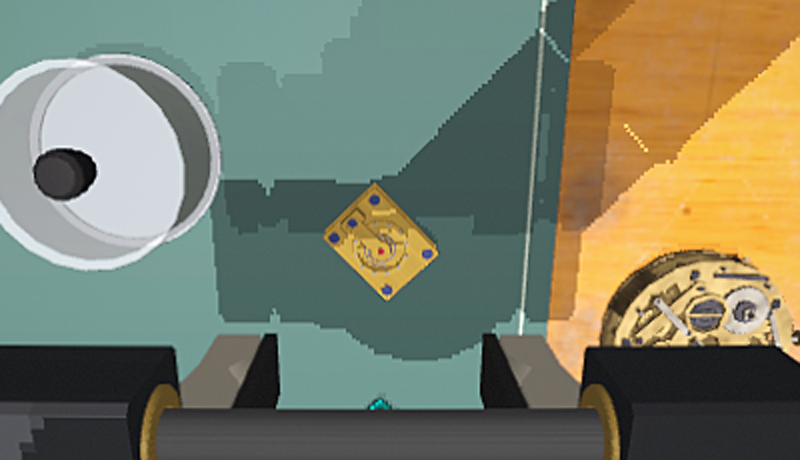

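The candidates are the brass plate pair at crop (381,242), which is image pixel (250,181), and the turquoise copies at image pixels (255,296) and (435,16). The brass one is meant, since turquoise is ruled out and this enlarged crop confirms the colour. Its top plate corners are at crop (376,183), (438,251), (388,299) and (324,236).

```bash
python3 -c "
from h import *
c=np.array([[376,183],[438,251],[388,299],[324,236]])/2+60-.25
P=pix2w('wrist',c,.0186)[:,:2];print(P.round(4),P.mean(0))
e=np.roll(P,-1,0)-P;print(np.hypot(*e.T).round(4),np.degrees(np.arctan2(e[:,1],e[:,0])).round(1))
im=cv2.imread('pics/w7.png');h=cv2.cvtColor(im,cv2.COLOR_BGR2HSV)
m=(cv2.inRange(h,(15,90,60),(35,255,255)));m[:170]=0;m[310:]=0;m[:,:310]=0;m[:,450:]=0
u=np.argwhere(m>0)[:,::-1]/2+59.75
print(cv2.minAreaRect(np.float32(pix2w('wrist',u,.0186)[:,:2])))
"
```

```text
[[0.4464 0.2147]
 [0.4805 0.2455]
 [0.506  0.2207]
 [0.4728 0.1889]] [0.47642313 0.21744692]
[0.046  0.0356 0.046  0.0368] [  42.1  -44.2 -136.3  135.7]
((0.47632381319999695, 0.21691280603408813), (0.04869362711906433, 0.038238123059272766), 43.912139892578125)
```

```bash
python3 -m crank '[{"dx":0,"dy":0,"dz":0.5,"wx":0,"wy":0,"wz":-4},{"dx":-0.1,"dy":0,"dz":1.5,"wx":0,"wy":0,"wz":-12},{"dx":-0.1,"dy":0,"dz":3,"wx":0,"wy":0,"wz":-20},{"dx":-0.1,"dy":0,"dz":4.5,"wx":0,"wy":0,"wz":-28},{"dx":-0.1,"dy":0,"dz":6,"wx":0,"wy":0,"wz":-36},{"dx":-0.1,"dy":0,"dz":7.5,"wx":0,"wy":0,"wz":-41},{"dx":-0.1,"dy":0,"dz":8.5,"wx":0,"wy":0,"wz":-43.5},{"dx":-0.1,"dy":0,"dz":9,"wx":0,"wy":0,"wz":-43.5},{"dx":-0.1,"dy":0,"dz":9,"wx":0,"wy":0,"wz":-43.5},{"dx":-0.1,"dy":0,"dz":9,"wx":0,"wy":0,"wz":-43.5}]'
python3 - <<'E'
from h import *
im,k=shot("wrist","w8"); go([.4764,.2172,.006],-136.5)
h=cv2.cvtColor(im,cv2.COLOR_RGB2HSV)
m=(cv2.inRange(h,(15,90,60),(35,255,255)));m[:,:190]=0;m[:,310:]=0;m[235:]=0;m[:100]=0
n,l,st,_=cv2.connectedComponentsWithStats(m);m=l==1+st[1:,4].argmax()
u=np.argwhere(m)[:,::-1];print(u.min(0),u.max(0)); print(cv2.minAreaRect(np.float32(pix2w('wrist',u,.0186)[:,:2])))
E
```

```text
t: 27.7
eef_pos: [0.477, 0.2164, 0.0585]
ee_rot: [-3.141, 0.001, -2.384]
force: [-0.2, -0.8, 0.6]
width: 0.058
gripper_force: 0.0
t 27.75 pos [0.4769 0.2165 0.0585] d(cm) [-0.01  0.09  5.25] w [-0.    0.05 -0.06]
[226 179] [279 234]
((0.471697062253952, 0.21322154998779297), (0.041161343455314636, 0.036300987005233765), 43.79410934448242)
```

View pics/w8.png

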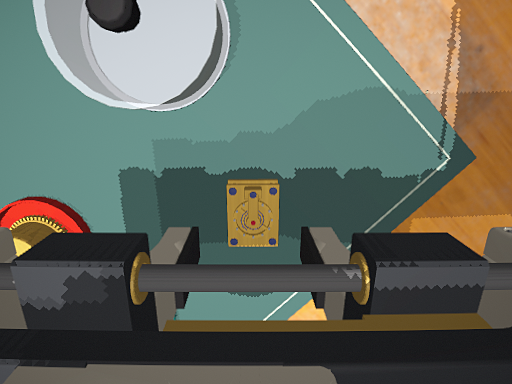

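The brass escapement is squarely aligned between the fingers, at columns 226–279 and rows 180–246. I go down and grip.

```bash
python3 -m crank '[{"dx":0,"dy":0.1,"dz":0.5,"wx":0,"wy":0,"wz":0},{"dx":0,"dy":0.1,"dz":1.5,"wx":0,"wy":0,"wz":0},{"dx":0,"dy":0.1,"dz":3,"wx":0,"wy":0,"wz":0},{"dx":0,"dy":0.1,"dz":4.2,"wx":0,"wy":0,"wz":0},{"dx":0,"dy":0.1,"dz":4.9,"wx":0,"wy":0,"wz":0},{"dx":0,"dy":0.1,"dz":5.2,"wx":0,"wy":0,"wz":0},{"dx":0,"dy":0.1,"dz":5.25,"wx":0,"wy":0,"wz":0},{"dx":0,"dy":0.1,"dz":5.25,"wx":0,"wy":0,"wz":0},{"dx":0,"dy":0.1,"dz":5.25,"wx":0,"wy":0,"wz":0},{"dx":0,"dy":0.1,"dz":5.25,"wx":0,"wy":0,"wz":0}]'
python3 -m crank '[{"dx":0,"dy":0,"dz":0,"wx":0,"wy":0,"wz":0},{"dx":0,"dy":0,"dz":0,"wx":0,"wy":0,"wz":0},{"dx":0,"dy":0,"dz":0,"wx":0,"wy":0,"wz":0},{"dx":0,"dy":0,"dz":0,"wx":0,"wy":0,"wz":0},{"dx":0,"dy":0,"dz":0,"wx":0,"wy":0,"wz":0},{"dx":0,"dy":0,"dz":-0.3,"wx":0,"wy":0,"wz":0},{"dx":0,"dy":0,"dz":-1.2,"wx":0,"wy":0,"wz":0},{"dx":0,"dy":0,"dz":-3.5,"wx":0,"wy":0,"wz":0},{"dx":0,"dy":0,"dz":-6.5,"wx":0,"wy":0,"wz":0},{"dx":0,"dy":0,"dz":-8.5,"wx":0,"wy":0,"wz":0}]' 3.0 15
python3 - <<'E'
from h import *
go([.610,-.087,.06],-136.5)
go([.530,-.02,.10],180)
E
```

```text
t: 29.0
eef_pos: [0.476, 0.2172, 0.0058]
ee_rot: [3.142, 0.001, -2.383]
force: [-0.5, -0.0, 0.8]
width: 0.0581
gripper_force: 0.0
t: 30.25
eef_pos: [0.4762, 0.2173, 0.0925]
ee_rot: [-3.141, 0.002, -2.383]
force: [-0.3, -0.5, -1.0]
width: 0.0362
gripper_force: 15.0
t 30.25 pos [0.4762 0.2173 0.0925] d(cm) [ 11.24 -31.29   3.24] w [-0.01  0.1  -0.02]
t 30.25 pos [0.4762 0.2173 0.0925] d(cm) [ 12.43 -20.92  -0.76] w [3.000e-02 9.000e-02 4.348e+01]
```

```bash
python3 -m crank '[{"dx":0.7,"dy":-2,"dz":0,"wx":0,"wy":0,"wz":0},{"dx":2,"dy":-5.5,"dz":0,"wx":0,"wy":0,"wz":0},{"dx":3.6,"dy":-10,"dz":0,"wx":0,"wy":0,"wz":0},{"dx":5.2,"dy":-14.5,"dz":0,"wx":0,"wy":0,"wz":0},{"dx":6.8,"dy":-19,"dz":0,"wx":0,"wy":0,"wz":0},{"dx":8.5,"dy":-23.5,"dz":0,"wx":0,"wy":0,"wz":0},{"dx":10,"dy":-27.5,"dz":0,"wx":0,"wy":0,"wz":0},{"dx":10.9,"dy":-30.2,"dz":0,"wx":0,"wy":0,"wz":0},{"dx":11.2,"dy":-31.2,"dz":0,"wx":0,"wy":0,"wz":0},{"dx":11.2,"dy":-31.2,"dz":0,"wx":0,"wy":0,"wz":0}]'
python3 - <<'E'
from h import *
shot("wrist","w9"); marks("wrist","escapement_tray"); circ("wrist","escapement_tray",.010); go([.610,-.087,.009],-136.5)
shot("top","t9");marks("top","escapement_tray"); circ("top","escapement_tray",.010);
E
```

```text
t: 31.5
eef_pos: [0.6091, -0.0867, 0.0907]
ee_rot: [3.141, -0.0, -2.384]
force: [0.7, 0.1, -0.4]
width: 0.0363
gripper_force: 15.0
escapement_tray [([0.6096, -0.0865, 0.0044], 0.98)]
escapement_tray circ [ 0.6075 -0.0863] d mm 123.2 mean [ 0.5948 -0.0982] conf 0.58
t 31.65 pos [ 0.6089 -0.0855  0.0907] d(cm) [ 0.02 -0.18  8.17] w [0.01 0.01 0.02]
escapement_tray [([0.6129, -0.0905, 0.0013], 0.9)]
escapement_tray circ [ 0.5952 -0.1053] d mm 101.9 mean [ 0.5889 -0.1122] conf 0.8
```

View pics/w9.png

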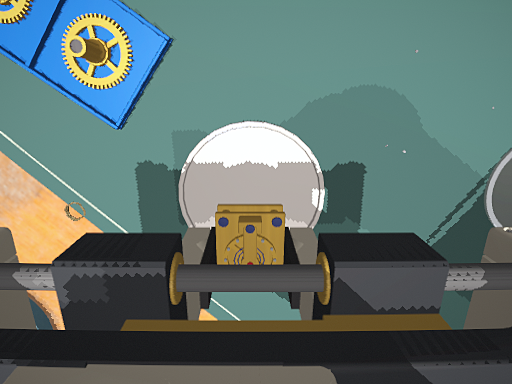

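The escapement is level and balance side up over the white tray, whose rim spans columns 180–325 with its top at row 121. The hour wheel lies clear in its bay at (97,47).

```bash
python3 -m crank '[{"dx":0,"dy":-0.1,"dz":0.5,"wx":0,"wy":0,"wz":0},{"dx":0,"dy":-0.12,"dz":1.5,"wx":0,"wy":0,"wz":0},{"dx":0,"dy":-0.12,"dz":3,"wx":0,"wy":0,"wz":0},{"dx":0,"dy":-0.12,"dz":4.5,"wx":0,"wy":0,"wz":0},{"dx":0,"dy":-0.12,"dz":5.7,"wx":0,"wy":0,"wz":0},{"dx":0,"dy":-0.12,"dz":6.5,"wx":0,"wy":0,"wz":0},{"dx":0,"dy":-0.12,"dz":7,"wx":0,"wy":0,"wz":0},{"dx":0,"dy":-0.12,"dz":7.3,"wx":0,"wy":0,"wz":0},{"dx":0,"dy":-0.12,"dz":7.5,"wx":0,"wy":0,"wz":0},{"dx":0,"dy":-0.12,"dz":7.6,"wx":0,"wy":0,"wz":0}]'
python3 -m crank '[{"dx":0,"dy":0,"dz":0.08,"wx":0,"wy":0,"wz":0},{"dx":0,"dy":0,"dz":0.16,"wx":0,"wy":0,"wz":0},{"dx":0,"dy":0,"dz":0.24,"wx":0,"wy":0,"wz":0},{"dx":0,"dy":0,"dz":0.32,"wx":0,"wy":0,"wz":0},{"dx":0,"dy":0,"dz":0.4,"wx":0,"wy":0,"wz":0},{"dx":0,"dy":0,"dz":0.46,"wx":0,"wy":0,"wz":0},{"dx":0,"dy":0,"dz":0.52,"wx":0,"wy":0,"wz":0},{"dx":0,"dy":0,"dz":0.57,"wx":0,"wy":0,"wz":0},{"dx":0,"dy":0,"dz":0.6,"wx":0,"wy":0,"wz":0},{"dx":0,"dy":0,"dz":0.6,"wx":0,"wy":0,"wz":0}]'
```

```text
t: 33.05
eef_pos: [0.6102, -0.0873, 0.0148]
ee_rot: [-3.141, 0.0, -2.383]
force: [1.1, -0.3, -1.0]
width: 0.0364
gripper_force: 15.0
t: 34.3
eef_pos: [0.61, -0.0873, 0.0086]
ee_rot: [3.142, -0.0, -2.383]
force: [-0.5, 0.0, -0.9]
width: 0.0362
gripper_force: 15.0
```

```bash
python3 -m crank '[{"dx":0,"dy":0,"dz":0.02,"wx":0,"wy":0,"wz":0},{"dx":0,"dy":0,"dz":0.04,"wx":0,"wy":0,"wz":0},{"dx":0,"dy":0,"dz":0.05,"wx":0,"wy":0,"wz":0},{"dx":0,"dy":0,"dz":0.06,"wx":0,"wy":0,"wz":0},{"dx":0,"dy":0,"dz":0.07,"wx":0,"wy":0,"wz":0},{"dx":0,"dy":0,"dz":0.08,"wx":0,"wy":0,"wz":0},{"dx":0,"dy":0,"dz":0.08,"wx":0,"wy":0,"wz":0},{"dx":0,"dy":0,"dz":0.08,"wx":0,"wy":0,"wz":0},{"dx":0,"dy":0,"dz":0.08,"wx":0,"wy":0,"wz":0},{"dx":0,"dy":0,"dz":0.08,"wx":0,"wy":0,"wz":0}]'
```

```text
t: 35.55
eef_pos: [0.6101, -0.0873, 0.0086]
ee_rot: [-3.141, 0.0, -2.383]
force: [-3.0, 1.0, 7.4]
width: 0.0361
gripper_force: 15.0
```

```bash
python3 -m crank '[{"dx":0,"dy":0,"dz":0,"wx":0,"wy":0,"wz":0},{"dx":0,"dy":0,"dz":0,"wx":0,"wy":0,"wz":0},{"dx":0,"dy":0,"dz":0,"wx":0,"wy":0,"wz":0},{"dx":0,"dy":0,"dz":-0.4,"wx":0,"wy":0,"wz":0},{"dx":0,"dy":0,"dz":-1.5,"wx":0,"wy":0,"wz":0},{"dx":0,"dy":0,"dz":-4,"wx":0,"wy":0,"wz":0},{"dx":0,"dy":0,"dz":-8,"wx":0,"wy":0,"wz":0},{"dx":0,"dy":2,"dz":-12,"wx":0,"wy":0,"wz":0},{"dx":0.2,"dy":6,"dz":-15,"wx":0,"wy":0,"wz":0},{"dx":0.2,"dy":11,"dz":-15.5,"wx":0,"wy":0,"wz":0}]' 5.6
python3 -m crank '[{"dx":0,"dy":3.5,"dz":0,"wx":0,"wy":0,"wz":0},{"dx":0.2,"dy":7.5,"dz":0,"wx":0,"wy":0,"wz":0},{"dx":0.2,"dy":11.5,"dz":0,"wx":0,"wy":0,"wz":0},{"dx":0.3,"dy":13.5,"dz":0,"wx":0,"wy":0,"wz":0},{"dx":0.3,"dy":14.1,"dz":0,"wx":0,"wy":0,"wz":0},{"dx":0.3,"dy":14.1,"dz":0,"wx":0,"wy":0,"wz":0},{"dx":0.3,"dy":14.1,"dz":0,"wx":0,"wy":0,"wz":0},{"dx":0.3,"dy":14.1,"dz":0,"wx":0,"wy":0,"wz":0},{"dx":0.3,"dy":14.1,"dz":0,"wx":0,"wy":0,"wz":0},{"dx":0.3,"dy":14.1,"dz":0,"wx":0,"wy":0,"wz":0}]' 4.5
python3 - <<'E'
from h import *
im,k=shot("wrist","w10"); marks("wrist","dust_cover escapement escapement_tray"); go([.434,.0915,.058],-136.5)
g=im.max(2)<60; g=g.astype(np.uint8); g[232:]=0
n,l,st,ce=cv2.connectedComponentsWithStats(g)
for i in range(1,n):
  if st[i,4]>150: print(st[i],ce[i].round(1),pix2w("wrist",[ce[i]],.068).round(4),pix2w("wrist",[ce[i]],.074).round(4))
shot("top","t10"); marks("top","escapement dust_cover barrel_dish barrel"); 
E
```

```text
t: 36.8
eef_pos: [0.5338, -0.0082, 0.1659]
ee_rot: [-3.139, 0.004, -2.384]
force: [-1.3, 1.7, -1.0]
width: 0.0561
gripper_force: 0.0
t: 38.05
eef_pos: [0.4338, 0.0912, 0.1626]
ee_rot: [3.142, -0.0, -2.383]
force: [-0.3, -0.7, 0.2]
width: 0.0452
gripper_force: 0.0
dust_cover [([0.4312, 0.0901, 0.0004], 0.64)]
escapement [([0.6123, -0.0887, 0.0049], 0.57), ([0.5991, 0.2181, 0.0018], 0.5)]
escapement_tray [([0.6104, -0.0857, 0.0026], 0.97)]
t 38.25 pos [0.4337 0.0914 0.1627] d(cm) [-3.000e-02 -1.000e-02  1.047e+01] w [-0.   -0.01 -0.03]
[  376     0   136   192 12651] [459.1  65.6] [[0.2438 0.1393 0.068 ]] [[0.2469 0.1368 0.074 ]]
[239 179  24  24 423] [250.6 191. ] [[0.4329 0.0907 0.068 ]] [[0.4316 0.0894 0.074 ]]
escapement [([0.6069, -0.092, 0.0066], 0.63)]
dust_cover [([0.4344, 0.091, 0.0019], 0.88)]
barrel_dish [([0.6081, 0.1214, 0.0031], 0.4), ([0.605, -0.0905, 0.0092], 0.29)]
barrel []
```

View pics/w10.png

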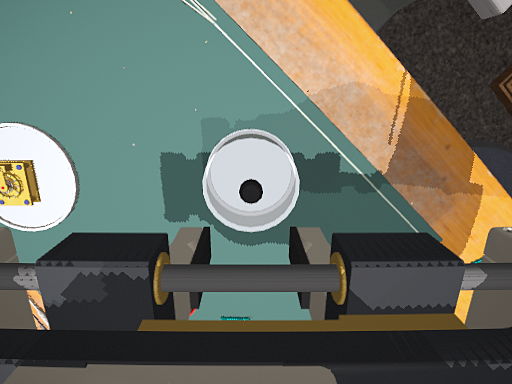

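The knob is at (251,191), centred between the fingers. The escapement sits balance up in the white tray at (15,183).

```bash
python3 -m crank '[{"dx":0.1,"dy":0,"dz":1,"wx":0,"wy":0,"wz":0},{"dx":0.1,"dy":0,"dz":3,"wx":0,"wy":0,"wz":0},{"dx":0.1,"dy":0,"dz":5.5,"wx":0,"wy":0,"wz":0},{"dx":0.1,"dy":0,"dz":8,"wx":0,"wy":0,"wz":0},{"dx":0.1,"dy":0,"dz":9.5,"wx":0,"wy":0,"wz":0},{"dx":0.1,"dy":0,"dz":10.2,"wx":0,"wy":0,"wz":0},{"dx":0.1,"dy":0,"dz":10.45,"wx":0,"wy":0,"wz":0},{"dx":0.1,"dy":0,"dz":10.45,"wx":0,"wy":0,"wz":0},{"dx":0.1,"dy":0,"dz":10.45,"wx":0,"wy":0,"wz":0},{"dx":0.1,"dy":0,"dz":10.45,"wx":0,"wy":0,"wz":0}]'
python3 -m crank '[{"dx":0,"dy":0,"dz":0,"wx":0,"wy":0,"wz":0},{"dx":0,"dy":0,"dz":0,"wx":0,"wy":0,"wz":0},{"dx":0,"dy":0,"dz":0,"wx":0,"wy":0,"wz":0},{"dx":0,"dy":0,"dz":0,"wx":0,"wy":0,"wz":0},{"dx":0,"dy":0,"dz":0,"wx":0,"wy":0,"wz":0},{"dx":0,"dy":0,"dz":-0.4,"wx":0,"wy":0,"wz":0},{"dx":0,"dy":0,"dz":-1.5,"wx":0,"wy":0,"wz":0},{"dx":0,"dy":0,"dz":-3.5,"wx":0,"wy":0,"wz":0},{"dx":0,"dy":0,"dz":-6.5,"wx":0,"wy":0,"wz":0},{"dx":0,"dy":0,"dz":-8,"wx":0,"wy":0,"wz":0}]' 1.5 25
python3 -c "
from h import *
go([.610,-.087,.0605],-136.5)"
```

```text
t: 39.75
eef_pos: [0.4332, 0.0909, 0.0587]
ee_rot: [-3.141, 0.001, -2.383]
force: [-0.1, 0.4, -0.4]
width: 0.0452
gripper_force: 0.0
t: 41.0
eef_pos: [0.4336, 0.0911, 0.1405]
ee_rot: [-3.141, 0.003, -2.383]
force: [0.6, -0.2, -1.7]
width: 0.0201
gripper_force: 25.0
t 41.0 pos [0.4336 0.0911 0.1405] d(cm) [ -0.52 -25.05   8.02] w [-0.03  0.14 -0.02]
```

```bash
python3 -m crank '[{"dx":0,"dy":-2,"dz":0,"wx":0,"wy":0,"wz":0},{"dx":-0.2,"dy":-5.5,"dz":0,"wx":0,"wy":0,"wz":0},{"dx":-0.3,"dy":-9.5,"dz":0,"wx":0,"wy":0,"wz":0},{"dx":-0.4,"dy":-13.5,"dz":0,"wx":0,"wy":0,"wz":0},{"dx":-0.5,"dy":-17.5,"dz":0,"wx":0,"wy":0,"wz":0},{"dx":-0.5,"dy":-21.5,"dz":0,"wx":0,"wy":0,"wz":0},{"dx":-0.5,"dy":-24,"dz":0,"wx":0,"wy":0,"wz":0},{"dx":-0.5,"dy":-25,"dz":0,"wx":0,"wy":0,"wz":0},{"dx":-0.5,"dy":-25,"dz":0,"wx":0,"wy":0,"wz":0},{"dx":-0.5,"dy":-25,"dz":0,"wx":0,"wy":0,"wz":0}]'
python3 -c "
from h import *
shot('wrist','w11');go([.610,-.087,.0612],-136.5)"
```

```text
t: 42.25
eef_pos: [0.608, -0.0867, 0.1385]
ee_rot: [3.141, 0.0, -2.382]
force: [0.2, -0.2, -1.1]
width: 0.0196
gripper_force: 25.0
t 42.3 pos [ 0.6081 -0.0866  0.1386] d(cm) [-0.11 -0.16  7.74] w [0.   0.01 0.02]
```

View pics/w11.png

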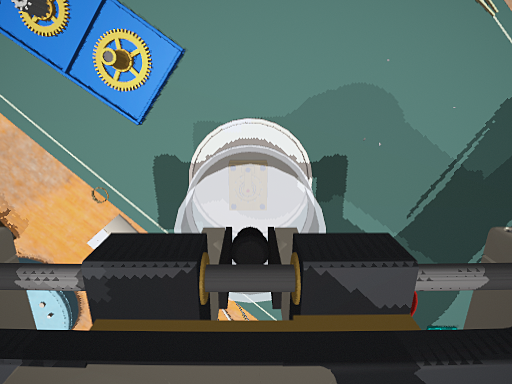

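The cover spans columns 175–326 and the tray 191–312, so they are centred on each other with the escapement visible inside. I lower it.

```bash
python3 -m crank '[{"dx":-0.1,"dy":-0.1,"dz":0.5,"wx":0,"wy":0,"wz":0},{"dx":-0.1,"dy":-0.1,"dz":1.5,"wx":0,"wy":0,"wz":0},{"dx":-0.1,"dy":-0.1,"dz":3,"wx":0,"wy":0,"wz":0},{"dx":-0.1,"dy":-0.1,"dz":4.3,"wx":0,"wy":0,"wz":0},{"dx":-0.1,"dy":-0.1,"dz":5.3,"wx":0,"wy":0,"wz":0},{"dx":-0.1,"dy":-0.1,"dz":6.1,"wx":0,"wy":0,"wz":0},{"dx":-0.1,"dy":-0.1,"dz":6.6,"wx":0,"wy":0,"wz":0},{"dx":-0.1,"dy":-0.1,"dz":6.9,"wx":0,"wy":0,"wz":0},{"dx":-0.1,"dy":-0.1,"dz":7.1,"wx":0,"wy":0,"wz":0},{"dx":-0.1,"dy":-0.1,"dz":7.1,"wx":0,"wy":0,"wz":0}]'
python3 -m crank '[{"dx":0,"dy":0,"dz":0.08,"wx":0,"wy":0,"wz":0},{"dx":0,"dy":0,"dz":0.16,"wx":0,"wy":0,"wz":0},{"dx":0,"dy":0,"dz":0.24,"wx":0,"wy":0,"wz":0},{"dx":0,"dy":0,"dz":0.32,"wx":0,"wy":0,"wz":0},{"dx":0,"dy":0,"dz":0.4,"wx":0,"wy":0,"wz":0},{"dx":0,"dy":0,"dz":0.48,"wx":0,"wy":0,"wz":0},{"dx":0,"dy":0,"dz":0.54,"wx":0,"wy":0,"wz":0},{"dx":0,"dy":0,"dz":0.6,"wx":0,"wy":0,"wz":0},{"dx":0,"dy":0,"dz":0.65,"wx":0,"wy":0,"wz":0},{"dx":0,"dy":0,"dz":0.65,"wx":0,"wy":0,"wz":0}]'
```

```text
t: 43.55
eef_pos: [0.6101, -0.0873, 0.0674]
ee_rot: [-3.141, 0.0, -2.383]
force: [0.3, 0.3, -0.4]
width: 0.0197
gripper_force: 25.0
t: 44.8
eef_pos: [0.6101, -0.0873, 0.0613]
ee_rot: [-3.141, 0.0, -2.383]
force: [-2.5, 0.6, 4.7]
width: 0.0199
gripper_force: 25.0
```

Contact at 4.7 N at the expected height. I release, back off and check.

```bash
python3 -m crank '[{"dx":0,"dy":0,"dz":0,"wx":0,"wy":0,"wz":0},{"dx":0,"dy":0,"dz":0,"wx":0,"wy":0,"wz":0},{"dx":0,"dy":0,"dz":0,"wx":0,"wy":0,"wz":0},{"dx":0,"dy":0,"dz":-0.4,"wx":0,"wy":0,"wz":0},{"dx":0,"dy":0,"dz":-1.5,"wx":0,"wy":0,"wz":0},{"dx":0,"dy":0,"dz":-4,"wx":0,"wy":0,"wz":0},{"dx":0,"dy":0,"dz":-8,"wx":0,"wy":0,"wz":0},{"dx":0,"dy":0,"dz":-12,"wx":0,"wy":0,"wz":0},{"dx":0,"dy":0,"dz":-16,"wx":0,"wy":0,"wz":0},{"dx":0,"dy":0,"dz":-19,"wx":0,"wy":0,"wz":0}]' 4.5
python3 -m crank '[{"dx":0.8,"dy":0.8,"dz":-1,"wx":0,"wy":0,"wz":4},{"dx":1.5,"dy":1.5,"dz":-3,"wx":0,"wy":0,"wz":12},{"dx":3,"dy":3,"dz":-5,"wx":0,"wy":0,"wz":20},{"dx":4,"dy":4,"dz":-6,"wx":0,"wy":0,"wz":28},{"dx":5,"dy":5,"dz":-6,"wx":0,"wy":0,"wz":36},{"dx":6,"dy":6,"dz":-6,"wx":0,"wy":0,"wz":42},{"dx":6,"dy":6,"dz":-6,"wx":0,"wy":0,"wz":43.5},{"dx":6,"dy":6,"dz":-6,"wx":0,"wy":0,"wz":43.5},{"dx":6,"dy":6,"dz":-6,"wx":0,"wy":0,"wz":43.5},{"dx":6,"dy":6,"dz":-6,"wx":0,"wy":0,"wz":43.5}]'
python3 - <<'E'
from h import *
im,_=shot("wrist"); sc,_=shot("scene")
a=cv2.resize(im[100:235,60:510],(800,240),interpolation=cv2.INTER_CUBIC); b=cv2.resize(sc[160:250,190:420],(800,313),interpolation=cv2.INTER_CUBIC)
cv2.imwrite("pics/fin.png",cv2.cvtColor(np.vstack([a,b]),cv2.COLOR_RGB2BGR)); marks("wrist","dust_cover barrel hour_wheel minute_wheel barrel_dish escapement_tray")
print(arm.get_state()["eef_pos"])
E
```

```text
t: 46.05
eef_pos: [0.6104, -0.0874, 0.2539]
ee_rot: [-3.14, 0.002, -2.383]
force: [0.4, 0.0, -0.8]
width: 0.0447
gripper_force: 0.0
t: 47.3
eef_pos: [0.5255, -0.085, 0.3105]
ee_rot: [-3.141, -0.001, -3.141]
force: [-0.5, -0.8, 0.6]
width: 0.0451
gripper_force: 0.0
dust_cover [([0.6089, -0.085, 0.0075], 0.97), ([0.6056, -0.2472, 0.0068], 0.46)]
barrel [([0.6117, 0.1189, 0.0063], 0.56), ([0.6133, -0.3245, 0.0027], 0.43)]
hour_wheel [([0.6051, -0.2444, 0.0076], 0.65), ([0.6087, -0.086, 0.0047], 0.21)]
minute_wheel [([0.6142, -0.3243, 0.0068], 0.98)]
barrel_dish []
escapement_tray []
[ 0.52523913 -0.08503936  0.31072341]
```

View pics/fin.png

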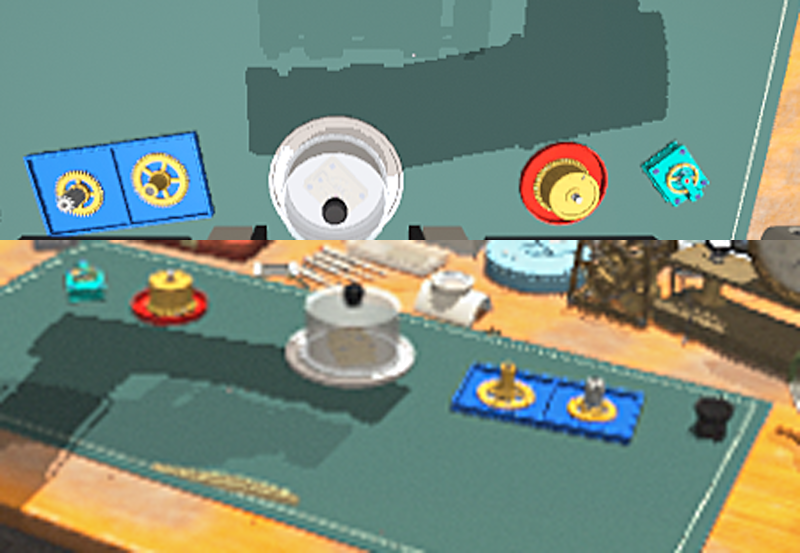

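The final view shows the wheels at (78,192) and (158,180) in their own bays and the barrel upright in the dish at (570,185). The cover sits flat in the white tray with the escapement inside at (335,180), and the loupe and the turquoise part are where they were.

```bash
python3 -c "
from station import arm
print(arm.job_done())"
```

```text
the job is handed in; nothing more can be done
None
```

The job is done and handed in at about 47 s: both wheels lie in their own bays, the barrel stands in the red dish, and the escapement sits balance side up in the white tray under its cover.

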